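# Dispense one pellet into the empty pan

## Task

Dispense one sample pellet for weighing: press the dispenser's plunger fully home once and let it spring all the way back, so that a single pellet comes out onto the delivery table. Then nudge that pellet sideways with the fingertips, off the table's edge, so that it drops into the empty round pan and lies flat there (not the pan on the other side, which already has its pellet). Do not grip or lift the pellet, keep the other pellets in the magazine, and leave both pans and everything else standing where it is.

Things in the scene. Friction and masses are not known exactly. Their poses are not given: they have to be found in the camera images.
- dispenser: Pellet dispenser, 178 mm long with its plunger, fixed to the bench. Origin on the bench straight under the magazine's bore. Its x axis is the way the plunger is pressed and the pellet comes out; z is up. Its metal housing, 46 mm wide and 27 mm tall, runs back from the magazine to x = -69 mm. Each full press puts out one pellet; as the plunger springs back, the next one drops down in the magazine.
- plunger_face (a point): Centre of the outer face of the plunger's round black knob: 21 mm across, 12 mm thick, centre 15 mm above the bench, on a 7 mm stem behind the housing. At rest it is at x = -121 mm, y = 0 of the dispenser and moves with the plunger. It is pushed level, along the dispenser's +x axis.
- plunger (a joint): Travel of the plunger: 0 out at rest, 0.038 (m) pressed fully home against its stop. A spring pushes it back: about 4 N at the start, 9 N fully home.
- delivery_table (a point): Middle of the delivery table, on its top face 11 mm above the bench, at x = +37 mm, y = 0 of the dispenser, where a pellet's middle lies after a full press; axes as the dispenser's. Flat metal plate from x = 19 to 56 mm, y = -32 to +32 mm, with a lip 3 mm high along its far end (x = 53 to 56 mm) and open at both sides (+y and -y).
- pellet_1: The lowest pellet of the stack, the one to be dispensed: a flat disc, 28 mm across and 8 mm thick, 16 g, of pressed dark grey powder in an aluminium cup. Origin at the centre of its underside. It slides easily and needs less than 0.5 N to move; more than 15 N on it counts as squeezing it.
- pellet_2: Next pellet in the stack, same size, origin at the centre of its underside; must stay in the magazine (it drops by 8 mm).
- pellet_3: Third pellet, same size; must stay in the magazine.
- pellet_4: Top pellet, same size; must stay in the magazine.
- empty_pan: Empty round aluminium weighing pan that shall receive the pellet: 56 mm across, 6.5 mm tall, floor 1.5 mm thick, wall 2 mm, loose (30 g). Origin at the centre of its underside. It stands on the bench beside the delivery table, at its +y or its -y side (either may be drawn), centre 55 mm from the table's middle line, its rim tucked about 5 mm under the table's edge.
- loaded_pan: The same kind of pan, loose, on the other side of the delivery table, with a pellet already lying in it (fixed to it). Not to be used. Origin at the centre of its underside.
- tweezers_1: Steel tweezers, 130 mm long, 9 mm tall, lying beside the dispenser's housing; to be left alone. Origin under the middle.
- capped_vial: Glass vial with a black cap, 25 mm across, 54 mm tall, standing beside the dispenser's housing; to be left alone. Origin at the centre of its underside.
- steel_weight: Knobbed metal 100 g weight, 24 mm across, 42 mm tall, standing past the far end of the delivery table; to be left alone. Origin at the centre of its underside.
- magazine (a point): Point on the axis of the magazine's bore at the level of the delivery table, 11 mm above the bench (x = y = 0 of the dispenser). The magazine is a clear block, 38 (x) x 46 (y) mm, from 21 to 51 mm above the bench, with the pellets stacked in its upright bore; the lowest lies below it on the level of the table.
Things that resemble listed ones, but are neither listed nor needed, are in the scene too. What is shaped like the pellet_4 but red is not meant. What is shaped like the empty_pan but purple is not meant.

How it is judged (in metres and radians):
On the way, in this order (a step that is already met when the one before it is completed fails the run):
1. the plunger has been pressed fully home (value of joint plunger above 0.0355 m), for 0.05 s.
2. the plunger has sprung back and the pellet lies flat on the delivery table (value of joint plunger below 0.004 m and x of pellet_1 in the frame of dispenser between 0.028 and 0.045 m and y of pellet_1 in the frame of dispenser between -0.025 and 0.025 m and z of pellet_1 in the frame of dispenser between 0.008 and 0.014 m), for 0.2 s.
At the end, for the whole second after the job is handed in: pellet_1 lies flat (0.15 rad) and at rest on the floor of the empty pan, within 16 mm of its middle; both pans stand within 20 mm of where they were, the empty one flat; the plunger is out (within 4 mm); the other three pellets are in the magazine (within 5 mm of its axis) (horizontal distance between pellet_1 and empty_pan below 0.016 m and height (world z) of pellet_1 below 0.0045 m and angle between pellet_1's own z axis and vertical below 0.15 rad and linear speed of pellet_1 below 0.02 m/s and angle between empty_pan's own z axis and vertical below 0.08 rad and height (world z) of empty_pan below 0.004 m and distance of each of empty_pan, loaded_pan from where it was at the start of the episode below 0.02 m and value of joint plunger below 0.004 m and horizontal distance between each of pellet_2, pellet_3, pellet_4 and magazine below 0.005 m); the robot touches nothing.
It fails at once if a second pellet comes out of the magazine (x of any of pellet_2, pellet_3, pellet_4 in the frame of dispenser above 0.012 m).
It fails at once if the pellet is lifted (more than 14 mm above the delivery table) (height (world z) of pellet_1 above 0.025 m).
It fails at once if the pellet is gripped or squeezed (more than 15 N) (contact force between the fingers and pellet_1 above 15 N).
It fails at once if a pan is lifted or shoved away (20 mm) (distance of any of empty_pan, loaded_pan from where it was at the start of the episode above 0.02 m).
It fails at once if a bystander is moved (20 mm) (distance of any of tweezers_1, capped_vial, steel_weight from where it was at the start of the episode above 0.02 m).
It also fails if it takes over 48 s, if anything falls off the work surface, if the arm or the gripper's body presses on something with over 40 N, if the wrist force passes 120 N, or if a joint passes its speed limit or range.

## Robot

A 6-joint arm with a two-finger parallel gripper is mounted at the origin on a cart in front of the work surface, level with it; the furniture and walls round the work are solid. World frame = base frame: x ahead of the robot, y to its left, z up, the work surface at z = 0. Lengths are in mm, angles in rad, forces in N, time in s.
With the tool pointing down it reaches from about 350 to 775 mm from the base axis. Payload 7.3 kg.
Tool frame: the origin (TCP) lies at the very end of the fingers, on their centre line; the grasp point (between the pads) lies 19 mm behind it; z points along the fingers, y is the line along which they close (so a half turn about z gives the same grasp; the last joint's range is limited). The gripper opens to 92 mm and grips with 3 to 60 N. Pads are 19 mm wide; open, the fingers measure 130 mm over their backs; the gripper's body (75 mm by 190 mm) begins 47 mm behind the grasp point.
Start: joints at [1.202, 0.342, 1.524, -0, 1.275, -0.146], TCP at [115.988, 512.047, 226.741] pointing down, gripper open.
Joint ranges: [-2.53, 2.53], [-0.77, 2.02], [0.04, 2.7], [-1, 4.14], [0.28, 2.66], [-3.11, 3.11]. Speed limits (rad/s): [2.57, 2.57, 3.14, 3.14, 3.14, 3.14].

## Interface

Orientations are given as [roll, pitch, yaw] about the fixed x, y, z axes, in that order (R = Rz(yaw) Ry(pitch) Rx(roll)).
In Python, from plant import get_obs, capture, close_job gives the robot as it stands. The module is installed in compiled form; this text tells all that it offers.
- The arm moves only by the shell command python3 -m handwheel 'ROWS'. ROWS is JSON, a list of rows, each a list of 3 entries, a list of its own where there are three numbers: the turn, a rotation vector about the tool's x, y, z in degrees, then the shift along the tool's x, y, z in m, then the opening, from 0 (shut) to 1 (fully open). A call has 1 to 12 rows; each row is the pose to reach, as a shift and turn from the pose commanded when the call began, along the tool's axes at that moment; what a row does not reach only later rows make up. A row lasts 1/10 s, in which the tool goes at most 50 mm and 8.59 degrees, less where a joint would pass 70% of its speed; a pose out of reach is approached as far as the arm can. A call with a gripper value outside its range is refused whole. The fingers move at their own pace and stop on an object; the grip force is fixed at half the most. Time passes only in rows, so rows that repeat a pose let the fingers close. It gives the time, the measured TCP pose, the force, the opening and the grip force at its end, in the units of the state.
- get_obs(): the state, without advancing time (a new reading comes with each control period).
- capture(name): name is "side" or "top" or "wrist"; returns a dict with "image" (400x640x3 uint8, red, green, blue), "depth" (400x640 float32, mm along the optical axis (not along the pixel's ray), 0 where there is no reading), "fx", "fy", "cx", "cy" (pixels), "camera_from_world" (4x4, takes a point from world to camera coordinates). Camera axes: x right, y down, z forward; pixel columns grow to the right and rows downward; lengths in mm; the calibration is good to about 2 mm. A picture is of the moment at which its call begins.
- close_job(): hands the job in; it is judged then, once.
The state is a dict: "time": time; "joint_positions": joint angles; "dq": joint speeds; "tau": joint torques, N m; "tool_pos": TCP position; "tcp_rot": TCP orientation; "contact_force": force on the tool from outside, world axes, zero at the start; "moment": the same for the moment, N m; "grip_width": finger opening in mm; "finger_force": force on a finger pad.
Only numpy, scipy, OpenCV 4.12 (cv2) and the standard library are available. Lean on these libraries where they do the work, as an engineer would, in place of code of your own. Each camera call takes 0.05 s, during which the arm holds its last target. There are 200 camera calls.

## Working session

There is one attempt and no reset: what is moved stays moved. The work goes in short steps, Python scripts to look and compute and a shell command to move; the robot and the scene stay as the last step left them, time stands still between calls to the robot, and variables do not carry over. Pictures are saved under pics/ and viewed, at most 10 in all, crops included, and the job is handed in when it is done.

```bash
mkdir -p pics; cat > h.py <<'E'
import numpy as np,cv2
from plant import get_obs,capture
def snap(n,f=None):
    c=capture(n); 
    if f: cv2.imwrite(f'pics/{f}.png',c['image'][:,:,::-1])
    np.savez(f'{n}.npz',**c); return c
def cloud(c):
    v,u=np.mgrid[:400,:640]; d=c['depth'].astype(float)
    P=np.stack([(u-c['cx'])/c['fx']*d,(v-c['cy'])/c['fy']*d,d,np.ones_like(d)],-1)
    W=P@np.linalg.inv(c['camera_from_world']).T; W=W[...,:3]; W[d==0]=np.nan; return W
E
python3 - <<'E'
from h import *
snap('top','top1');snap('side','side1');o=get_obs();print(o['time'],o['tool_pos'],o['tcp_rot'],o['grip_width'])
E
```

```text
0.1 [115.83804817 511.70117738 226.11555815] [-3.14025512e+00 -2.10810694e-04  2.91881590e+00] 91.90041464604677
```

View pics/top1.png

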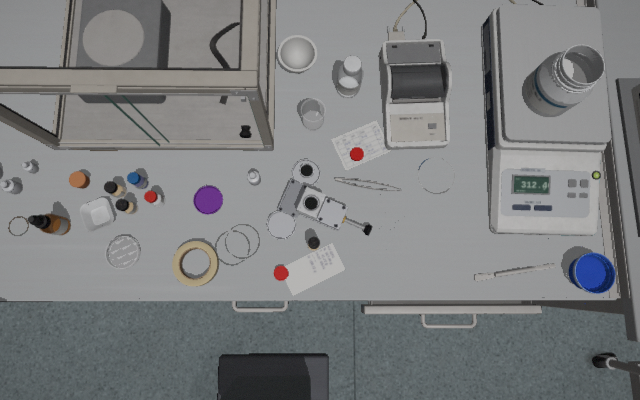

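View pics/side1.png

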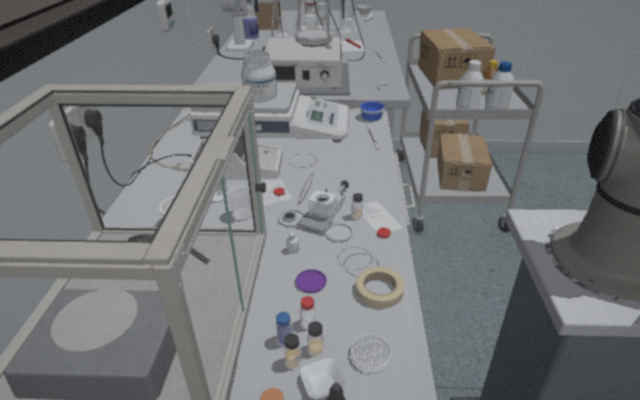

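The top view shows the dispenser: magazine about (311,203), knob (368,229), empty pan (281,224) and loaded pan (306,171). I'll zoom in and locate them with depth.

```bash
python3 - <<'E'
from h import *
c=dict(np.load('top.npz')); W=cloud(c)
cv2.imwrite('pics/crop1.png',cv2.resize(c['image'][150:255,240:400,::-1],None,fx=5,fy=5,interpolation=cv2.INTER_CUBIC))
for n,(u,v) in dict(knob=(368,229),mag=(311,203),pan=(281,224),lpan=(306,171),vial=(313,242),tw=(367,184),wt=(253,177),bench=(250,220)).items(): print(n,W[v,u].round(1))
M=c['camera_from_world'];p=M@[116,512,226,1];print(p[0]/p[2]*c['fx']+c['cx'],p[1]/p[2]*c['fy']+c['cy'],c['fx'])
p=M@[0,0,0,1];print(p[0]/p[2]*c['fx']+c['cx'],p[1]/p[2]*c['fy']+c['cy'],p[2])
# housing top points
H=W[150:255,240:400]; 
for lo,hi in((22,32),(45,56)):
    m=(H[...,2]>lo)&(H[...,2]<hi); print(lo,m.sum()); vv,uu=np.nonzero(m); print(cv2.minAreaRect(H[m][:,:2].astype(np.float32)))
g=c['image'][150:255,240:400].mean(2)
E
```

```text
knob [ 501.6 -223.    26. ]
mag [ 547.4 -117.8   41.3]
pan [ 5.138e+02 -6.130e+01 -2.000e-01]
lpan [ 614.8 -108.4    9.1]
vial [ 475.4 -121.4   53.4]
tw [ 592.  -226.4   -1.9]
wt [595.4 -11.3  41.8]
bench [521.4  -2.5  -1. ]
-195.02959498754615 520.2594041214048 473.2578753254629
240.7270366967869 526.2451923856332 800.4486288492863
22 733
((541.021240234375, -104.42918395996094), (244.55381774902344, 102.89778137207031), 51.575889587402344)
45 459
((520.4507446289062, -114.32005310058594), (47.1535758972168, 108.4989013671875), 82.8863754272461)
```

View pics/crop1.png

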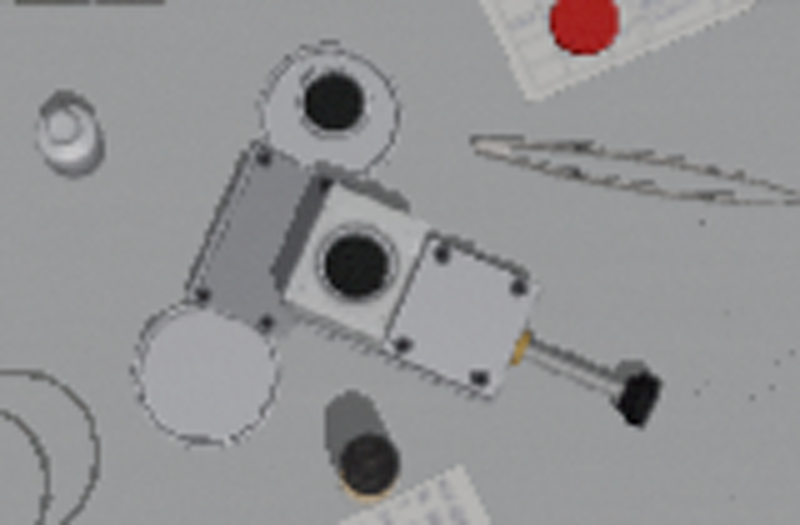

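```bash
python3 - <<'E'
from h import *
c=dict(np.load('top.npz')); Mi=np.linalg.inv(c['camera_from_world'])
def at(cu,cv,z):
    u,v=(cu+.5)/5-.5+240,(cv+.5)/5-.5+150
    r=Mi[:3,:3]@[(u-c['cx'])/c['fx'],(v-c['cy'])/c['fy'],1]; o=Mi[:3,3]; return (o+r*(z-o[2])/r[2])[:2]
mid=lambda z,*p: np.mean([at(*q,z) for q in p],0)
b=at(356,266,51); k=at(638,397,19)
h1=mid(27,(443,256),(403,345)); h2=mid(27,(519,288),(480,378)); t1=mid(11,(264,158),(203,296)); t2=mid(11,(325,184),(266,322))
P=np.array([b,k,h1,h2,t1,t2]); print(P.round(1))
vx,vy,x0,y0=cv2.fitLine(P.astype(np.float32),cv2.DIST_L2,0,.01,.01).ravel()
d=np.array([vx,vy])*np.sign(vy); print('yaw',np.degrees(np.arctan2(d[1],d[0])))
n=np.array([-d[1],d[0]])
for q in P: print(((q-b)@d).round(1),((q-b)@n).round(1))
for nm,p in dict(pan=at(207,372,6.5),lp=at(330,112,6.5),vial=at(370,463,54),tw1=at(472,145,5)).items(): print(nm,p.round(1),((p-b)@d).round(1),((p-b)@n).round(1))
E
```

```text
[[ 546.2 -117.4]
 [ 502.3 -222.4]
 [ 537.3 -142.4]
 [ 525.2 -170.6]
 [ 567.8  -71.3]
 [ 557.8  -94.9]]
yaw 66.70561
0.0 0.0
-113.8 -1.3
-26.5 -1.7
-57.2 -1.8
50.9 -1.6
25.3 -1.8
pan [513.  -61.7] 38.0 52.5
lp [ 613.4 -107.6] 35.6 -57.9
vial [ 475.  -122.5] -32.7 63.3
tw1 [ 600.9 -162.2] -19.5 -68.0
```

Dispenser yaw is 66.7°, origin about (547.7, -118.0), and the empty pan is on its +y side. I'll move to a waypoint while turning the tool and closing the fingers.

```bash
python3 -m handwheel '[[[0,0,100.5],[-0.368,-0.205,0],0],[[0,0,100.5],[-0.368,-0.205,0],0],[[0,0,100.5],[-0.368,-0.205,0],0],[[0,0,100.5],[-0.368,-0.205,0],0],[[0,0,100.5],[-0.368,-0.205,0],0],[[0,0,100.5],[-0.368,-0.205,0],0],[[0,0,100.5],[-0.368,-0.205,0],0],[[0,0,100.5],[-0.368,-0.205,0],0],[[0,0,100.5],[-0.368,-0.205,0],0],[[0,0,100.5],[-0.368,-0.205,0],0],[[0,0,100.5],[-0.368,-0.205,0],0],[[0,0,100.5],[-0.368,-0.205,0],0]]'
cat >> h.py <<'E'
from scipy.spatial.transform import Rotation as Ro
O=np.array([547.7,-118.0]); YAW=66.7
def plan(x,y,z):
    "rows' shift (m, tool axes) and turn to dispenser-frame target"
    o=get_obs(); R=Ro.from_euler('xyz',o['tcp_rot']); a=np.radians(YAW)
    d=np.array([np.cos(a),np.sin(a)]); n=np.array([-d[1],d[0]])
    p=O+x*d+y*n; T=Ro.from_euler('xyz',[np.pi,0,a]); q=np.array(o['tool_pos'])
    print('t',round(o['time'],2),'disp',((q[:2]-O)@d).round(1),((q[:2]-O)@n).round(1),q[2].round(1),'F',np.round(o['contact_force'],1),'w',round(o['grip_width'],1))
    print('turn',np.degrees((R.inv()*T).as_rotvec()).round(2),'shift',(R.inv().apply(np.r_[p,z]-q)/1000).round(4))
E
python3 -c "
from h import *
plan(-150,0,226)"
```

```text
time: 1.3
tool_pos: [429.6, 230.4, 226.2]
tcp_rot: [-3.141, 0.001, 1.158]
contact_force: [0.5, -0.4, 0.1]
grip_width: 1.9
finger_force: 0.0
t 1.3 disp 273.2 246.3 226.2 F [ 0.5 -0.4  0.1] w 1.9
turn [-0.05  0.04 -0.34] shift [-4.218e-01  2.488e-01  3.000e-04]
```

```bash
python3 -m handwheel '[[[0,0,-0.3],[-0.422,0.249,0.02],0],[[0,0,-0.3],[-0.422,0.249,0.02],0],[[0,0,-0.3],[-0.422,0.249,0.02],0],[[0,0,-0.3],[-0.422,0.249,0.02],0],[[0,0,-0.3],[-0.422,0.249,0.02],0],[[0,0,-0.3],[-0.422,0.249,0.02],0],[[0,0,-0.3],[-0.422,0.249,0.02],0],[[0,0,-0.3],[-0.422,0.249,0.02],0],[[0,0,-0.3],[-0.422,0.249,0.02],0],[[0,0,-0.3],[-0.422,0.249,0.02],0],[[0,0,-0.3],[-0.422,0.249,0.02],0],[[0,0,-0.3],[-0.422,0.249,0.02],0]]'
python3 -c "
from h import *
snap('wrist','w1')
plan(-150,0,9)"
```

```text
time: 2.5
tool_pos: [491.1, -255.6, 205.8]
tcp_rot: [-3.14, -0.001, 1.168]
contact_force: [0.2, 0.9, 0.8]
grip_width: 0.5
finger_force: 0.0
t 2.55 disp -147.8 -2.2 206.1 F [ 0.2 -0.4  0.5] w 0.5
turn [-0.09 -0.05  0.31] shift [-0.0023 -0.0019  0.1971]
```

View pics/w1.png

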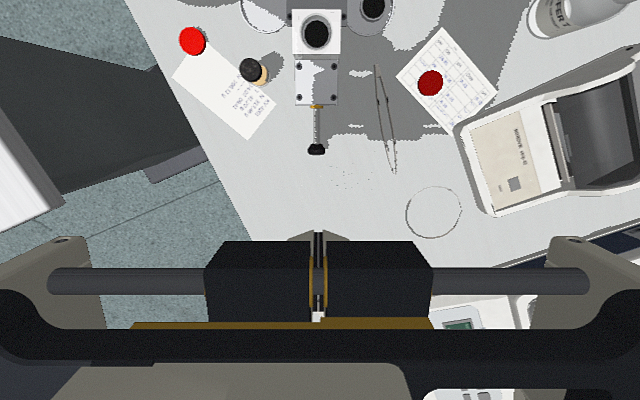

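The wrist view shows the dispenser axis upright at column about 316, with the bore at (316,33) and the knob at (316,150), in line with the fingers. I'll refine the origin from this.

```bash
python3 - <<'E'
from h import *
c=dict(np.load('wrist.npz')); Mi=np.linalg.inv(c['camera_from_world'])
a=np.radians(YAW);d=np.array([np.cos(a),np.sin(a)]); n=np.array([-d[1],d[0]])
def at(u,v,z):
    r=Mi[:3,:3]@[(u-c['cx'])/c['fx'],(v-c['cy'])/c['fy'],1]; o=Mi[:3,3]; p=(o+r*(z-o[2])/r[2])[:2]; print(((p-O)@d).round(1),((p-O)@n).round(1))
at(316,33,51);at(298,97,27);at(334,97,27);at(298,67,27);at(335,67,27);at(316,147,25)
at(318.5,235,206)
# knob dark pixels and housing rear edge from depth
W=cloud(c);X=(W[...,:2]-O)@d;Y=(W[...,:2]-O)@n;Z=W[...,2]
m=(Z>8)&(Z<28)&(X<-100)&(X>-130)&(abs(Y)<20); print('knob',m.sum(),[np.percentile(A[m],[2,50,98]).round(1) for A in(X,Y,Z)])
m=(Z>24)&(Z<29)&(X<-20)&(X>-80)&(abs(Y)<35); print('hous',m.sum(),[np.percentile(A[m],[1,50,99]).round(1) for A in(X,Y,Z)])
m=(Z>47)&(Z<54)&(X<25)&(X>-25)&(abs(Y)<35); print('mag',m.sum(),[np.percentile(A[m],[1,50,99]).round(1) for A in(X,Y,Z)])
E
```

```text
-0.6 0.7
-57.4 20.3
-57.2 -18.8
-27.3 19.9
-27.2 -19.3
-111.4 0.7
-142.1 -2.3
knob 217 [array([-119.7, -112.9, -100.7]), array([-8.3,  0.7, 10.9]), array([15.5, 21.9, 25.9])]
hous 1757 [array([-64.5, -42.1, -20.5]), array([-21.5,   0.8,  23.3]), array([25.3, 27.5, 28.9])]
mag 1421 [array([-18.6,   2.3,  19.4]), array([-21.7,   0.7,  23.7]), array([47.6, 51.4, 53.2])]
```

```bash
sed -i 's/^O=.*/O=np.array([547.1,-117.7]); YAW=66.7/' h.py
python3 -m handwheel '[[[0,0,0.3],[0,-0.003,0.05],0],[[0,0,0.3],[0,-0.003,0.1],0],[[0,0,0.3],[0,-0.003,0.15],0],[[0,0,0.3],[0,-0.003,0.175],0],[[0,0,0.3],[0,-0.003,0.19],0],[[0,0,0.3],[0,-0.003,0.196],0],[[0,0,0.3],[0,-0.003,0.196],0],[[0,0,0.3],[0,-0.003,0.196],0]]'
python3 -c "
from h import *
plan(-130.5,0,9)"
```

```text
time: 3.35
tool_pos: [489.6, -253.8, 11.8]
tcp_rot: [3.14, 0.0, 1.166]
contact_force: [-0.3, 1.0, 0.3]
grip_width: 0.3
finger_force: 0.0
t 3.35 disp -147.7 -1.0 11.8 F [-0.3  1.   0.3] w 0.3
turn [0.1  0.01 0.09] shift [ 0.0172 -0.001   0.0028]
```

```bash
python3 -m handwheel '[[[0,0,0],[0.01,-0.001,0.001],0],[[0,0,0],[0.018,-0.001,0.001],0],[[0,0,0],[0.026,-0.001,0.001],0],[[0,0,0],[0.034,-0.001,0.001],0],[[0,0,0],[0.042,-0.001,0.001],0],[[0,0,0],[0.048,-0.001,0.001],0],[[0,0,0],[0.048,-0.001,0.001],0],[[0,0,0],[0.048,-0.001,0.001],0]]'
python3 -c "
from h import *
plan(-92.5,0,11)"
```

```text
time: 4.15
tool_pos: [507.0, -210.2, 10.5]
tcp_rot: [3.141, 0.002, 1.166]
contact_force: [-3.9, -6.2, 3.0]
grip_width: 0.7
finger_force: 3.8
t 4.15 disp -100.8 0.2 10.5 F [-3.9 -6.2  3. ] w 0.7
turn [0.06 0.11 0.1 ] shift [ 0.0083  0.0002 -0.0005]
```

```bash
python3 -m handwheel '[[[0,0,0],[0.004,0,0],0],[[0,0,0],[0.008,0,0],0],[[0,0,0],[0.009,0,0],0],[[0,0,0],[0.009,0,0],0]]'
python3 -c "
from h import *
snap('wrist','w2');plan(-92.5,0,11)"
```

```text
time: 4.55
tool_pos: [510.3, -202.7, 10.5]
tcp_rot: [3.14, 0.003, 1.166]
contact_force: [-5.6, -9.3, 2.9]
grip_width: 0.7
finger_force: 5.4
t 4.6 disp -92.6 0.2 10.5 F [-5.9 -9.4  2.5] w 0.5
turn [0.06 0.16 0.09] shift [ 0.0001  0.0002 -0.0005]
```

```bash
python3 -m handwheel '[[[0,0,0],[0.002,0,0],0],[[0,0,0],[0.003,0,0],0],[[0,0,0],[0.003,0,0],0]]'
python3 -c "
from h import *
plan(-92.5,0,11)"
```

```text
time: 4.9
tool_pos: [510.4, -202.4, 10.6]
tcp_rot: [3.141, 0.006, 1.166]
contact_force: [-12.8, -20.8, 3.4]
grip_width: 0.5
finger_force: 12.0
t 4.9 disp -92.3 0.2 10.6 F [-12.8 -20.8   3.4] w 0.5
turn [0.05 0.37 0.13] shift [-0.0002  0.0002 -0.0004]
```

The stop is reached: the tool moved 0.3 mm while force rose to 24 N. Retracting and then rising.

```bash
python3 -m handwheel '[[[0,0,0],[-0.01,0,0],0],[[0,0,0],[-0.02,0,0],0],[[0,0,0],[-0.03,0,0],0],[[0,0,0],[-0.04,0,0],0],[[0,0,0],[-0.05,0,0],0],[[0,0,0],[-0.06,0,0],0],[[0,0,0],[-0.06,0,-0.04],0],[[0,0,0],[-0.06,0,-0.09],0],[[0,0,0],[-0.06,0,-0.14],0],[[0,0,0],[-0.06,0,-0.16],0],[[0,0,0],[-0.06,0,-0.16],0]]'
python3 - <<'E'
from h import *
c=snap('top'); cv2.imwrite('pics/crop2.png',cv2.resize(c['image'][150:255,240:400,::-1],None,fx=5,fy=5,interpolation=cv2.INTER_CUBIC))
plan(38,-45,170)
E
```

```text
time: 6.0
tool_pos: [489.6, -254.6, 173.3]
tcp_rot: [3.134, 0.001, 1.165]
contact_force: [0.6, -0.7, -0.4]
grip_width: 0.3
finger_force: 0.0
t 6.05 disp -148.3 -0.0 170.8 F [ 0.   0.5 -1. ] w 0.8
turn [0.16 0.01 0.04] shift [0.1862 0.0451 0.0009]
```

View pics/crop2.png

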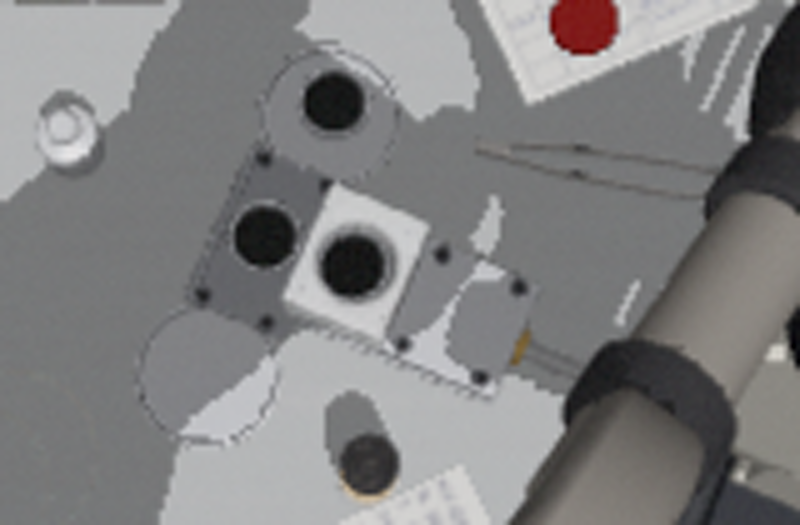

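The pellet lies on the table at about crop (265,236), mid-table, and the pans look unchanged. Next I check clearance of the gripper body from the glass enclosure.

```bash
python3 - <<'E'
from h import *
a=np.radians(YAW);d=np.array([np.cos(a),np.sin(a)]); n=np.array([-d[1],d[0]])
Mi=None
for nm in('top',):
    c=dict(np.load(nm+'.npz')); W=cloud(c);X=(W[...,:2]-O)@d;Y=(W[...,:2]-O)@n;Z=W[...,2]
    m=(Z>60)&(X>0)&(X<140)&(Y<60)&(Y>-260)
    for lo in range(-260,60,20):
        k=m&(Y>=lo)&(Y<lo+20)
        if k.any(): print(lo,'minX',X[k].min().round(),'Z',Z[k].min().round(),Z[k].max().round(),k.sum())
    Mi=np.linalg.inv(c['camera_from_world'])
    def at(u,v,z):
        r=Mi[:3,:3]@[(u-c['cx'])/c['fx'],(v-c['cy'])/c['fy'],1]; o=Mi[:3,3]; p=(o+r*(z-o[2])/r[2])[:2]; return [float(((p-O)@d).round(1)),float(((p-O)@n).round(1))]
    print('pellet',at((265.5)/5-.5+240,(236.5)/5-.5+150,19),'pan',at(208/5-.5+240,375.5/5-.5+150,6.5))
E
```

```text
-260 minX 5.0 Z 61.0 110.0 306
-240 minX 10.0 Z 60.0 108.0 246
-200 minX 60.0 Z 60.0 62.0 4
-180 minX 46.0 Z 60.0 62.0 9
-160 minX 43.0 Z 61.0 315.0 10
-140 minX 54.0 Z 61.0 318.0 93
-120 minX 122.0 Z 291.0 318.0 187
-100 minX 113.0 Z 77.0 318.0 335
-80 minX 109.0 Z 60.0 319.0 1083
-60 minX 126.0 Z 137.0 318.0 112
pellet [37.6, -0.8] pan [37.3, 54.4]
```

```bash
python3 - <<'E'
from h import *
a=np.radians(YAW);d=np.array([np.cos(a),np.sin(a)]); n=np.array([-d[1],d[0]])
c=dict(np.load('top.npz')); W=cloud(c);X=(W[...,:2]-O)@d;Y=(W[...,:2]-O)@n;Z=W[...,2]
for lo in range(-200,-60,10):
    k=(Z>66)&(X>-20)&(X<200)&(Y>=lo)&(Y<lo+10)
    if k.any(): print(lo,'minX',X[k].min().round(),Z[k][X[k].argmin()].round())
E
```

```text
-200 minX 160.0 299.0
-190 minX 156.0 297.0
-180 minX 152.0 296.0
-170 minX 147.0 294.0
-160 minX 143.0 292.0
-150 minX 139.0 301.0
-140 minX 135.0 299.0
-130 minX 130.0 298.0
-120 minX 126.0 294.0
-110 minX 122.0 292.0
-100 minX 117.0 290.0
-90 minX 113.0 215.0
-80 minX 109.0 314.0
-70 minX 111.0 301.0
```

```bash
python3 -m handwheel '[[[0,0,0],[0.05,0.01,0],0],[[0,0,0],[0.1,0.025,0],0],[[0,0,0],[0.15,0.039,0],0],[[0,0,0],[0.186,0.039,0],0],[[0,0,0],[0.186,0.039,0.04],0],[[0,0,0],[0.186,0.039,0.08],0],[[0,0,0],[0.186,0.039,0.1],0],[[0,0,0],[0.186,0.039,0.1],0],[[0,0,0],[0.186,0.039,0.1],0]]'
python3 -c "
from h import *
snap('wrist','w3');plan(37.5,-39,14.5)"
```

```text
time: 6.95
tool_pos: [596.7, -98.1, 68.6]
tcp_rot: [-3.139, 0.0, 1.165]
contact_force: [1.0, -0.8, 0.3]
grip_width: 0.2
finger_force: 0.0
t 7.0 disp 37.7 -38.7 69.9 F [ 0.   0.3 -0.2] w 0.5
turn [ 0.01 -0.01  0.03] shift [-0.0003  0.0003  0.0554]
```

View pics/w3.png

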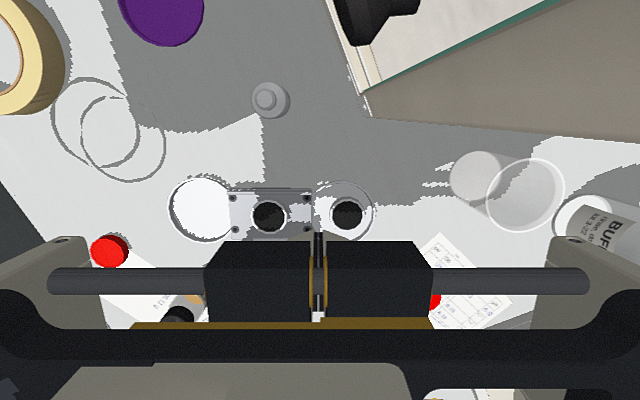

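The wrist view shows the pellet at (268,215) on the table, the empty pan at left (200,208), and the loaded pan's pellet at right (347,213). I measure the finger shape in the depth image before descending beside the magazine.

```bash
python3 - <<'E'
from h import *
c=dict(np.load('wrist.npz')); W=cloud(c); o=get_obs()
R=Ro.from_euler('xyz',o['tcp_rot']).as_matrix(); T=(W-np.array(o['tool_pos']))@R
for u in (210,250,290,300,308,313,318,323,330,345,380,425):
    print(u,[(v,*T[v,u].round(0)) for v in (236,240,245,255,268,300,318)])
E
```

```text
210 [(236, np.float64(-24.0), np.float64(-91.0), np.float64(68.0)), (240, np.float64(-26.0), np.float64(-91.0), np.float64(66.0)), (245, np.float64(-32.0), np.float64(-93.0), np.float64(69.0)), (255, np.float64(-41.0), np.float64(-93.0), np.float64(69.0)), (268, np.float64(35.0), np.float64(-30.0), np.float64(-87.0)), (300, np.float64(26.0), np.float64(-31.0), np.float64(-88.0)), (318, np.float64(21.0), np.float64(-31.0), np.float64(-89.0))]
250 [(236, np.float64(-19.0), np.float64(-55.0), np.float64(58.0)), (240, np.float64(-20.0), np.float64(-54.0), np.float64(53.0)), (245, np.float64(35.0), np.float64(-23.0), np.float64(-72.0)), (255, np.float64(36.0), np.float64(-21.0), np.float64(-80.0)), (268, np.float64(35.0), np.float64(-19.0), np.float64(-87.0)), (300, np.float64(27.0), np.float64(-19.0), np.float64(-89.0)), (318, np.float64(21.0), np.float64(-20.0), np.float64(-89.0))]
290 [(236, np.float64(-19.0), np.float64(-24.0), np.float64(59.0)), (240, np.float64(11.0), np.float64(-16.0), np.float64(-15.0)), (245, np.float64(36.0), np.float64(-10.0), np.float64(-73.0)), (255, np.float
[... 3455 characters left out ...]
at64(-74.0)), (255, np.float64(35.0), np.float64(17.0), np.float64(-80.0)), (268, np.float64(36.0), np.float64(15.0), np.float64(-87.0)), (300, np.float64(26.0), np.float64(16.0), np.float64(-88.0)), (318, np.float64(22.0), np.float64(16.0), np.float64(-90.0))]
425 [(236, np.float64(-24.0), np.float64(88.0), np.float64(69.0)), (240, np.float64(-28.0), np.float64(89.0), np.float64(71.0)), (245, np.float64(-32.0), np.float64(88.0), np.float64(69.0)), (255, np.float64(-41.0), np.float64(89.0), np.float64(68.0)), (268, np.float64(36.0), np.float64(27.0), np.float64(-88.0)), (300, np.float64(26.0), np.float64(28.0), np.float64(-88.0)), (318, np.float64(20.0), np.float64(29.0), np.float64(-88.0))]
```

```bash
python3 -m handwheel '[[[0,0,0],[0,0,0.03],0],[[0,0,0],[0,0,0.045],0],[[0,0,0],[0,0,0.052],0],[[0,0,0],[0,0,0.056],0],[[0,0,0],[0,0,0.056],0],[[0,0,0],[0,0,0.056],0]]'
python3 -c "
from h import *
plan(37.5,-20,13.5)"
```

```text
time: 7.6
tool_pos: [598.0, -98.4, 14.8]
tcp_rot: [3.14, -0.0, 1.165]
contact_force: [0.2, 0.4, 0.0]
grip_width: 0.3
finger_force: 0.0
t 7.6 disp 37.9 -39.1 14.8 F [0.2 0.4 0. ] w 0.3
turn [ 0.11 -0.02  0.03] shift [-0.0004 -0.0191  0.0013]
```

```bash
python3 -m handwheel '[[[0,0,0],[0,-0.005,0.001],0],[[0,0,0],[0,-0.01,0.001],0],[[0,0,0],[0,-0.014,0.001],0],[[0,0,0],[0,-0.018,0.001],0],[[0,0,0],[0,-0.022,0.001],0],[[0,0,0],[0,-0.026,0.001],0],[[0,0,0],[0,-0.03,0.001],0],[[0,0,0],[0,-0.03,0.001],0]]'
python3 -c "
from h import *
snap('wrist','w4');plan(37.5,15,13.5)"
```

```text
time: 8.4
tool_pos: [569.2, -86.1, 12.7]
tcp_rot: [-3.141, -0.0, 1.165]
contact_force: [-0.0, -0.2, 1.5]
grip_width: 0.8
finger_force: 0.1
t 8.45 disp 37.8 -8.1 12.7 F [-0.8 -0.   0.3] w 0.4
turn [-0.01 -0.    0.04] shift [-0.0003 -0.0231 -0.0008]
```

View pics/w4.png

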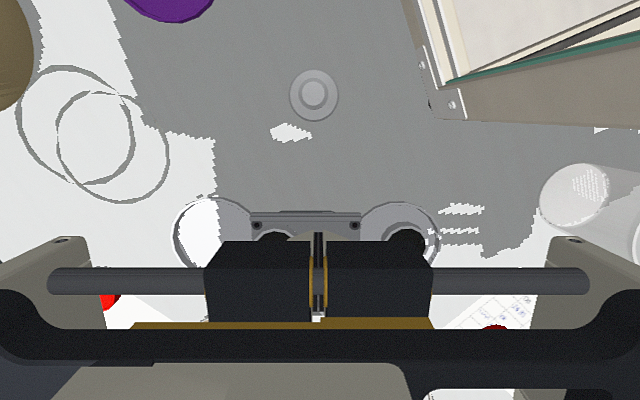

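The pellet is being pushed ahead of the fingers (dark edge about (275,235)). I push on past the table edge.

```bash
python3 -m handwheel '[[[0,0,0],[0,-0.005,0],0],[[0,0,0],[0,-0.01,0],0],[[0,0,0],[0,-0.015,0],0],[[0,0,0],[0,-0.02,0],0],[[0,0,0],[0,-0.025,0],0],[[0,0,0],[0,-0.03,0],0],[[0,0,0],[0,-0.034,0],0],[[0,0,0],[0,-0.034,0],0],[[0,0,0],[0,-0.034,0],0]]'
python3 -c "
from h import *
snap('wrist','w5');plan(37.5,-20,60)"
```

```text
time: 9.35
tool_pos: [538.3, -72.8, 12.6]
tcp_rot: [-3.141, -0.0, 1.165]
contact_force: [0.4, -0.2, 0.2]
grip_width: 0.8
finger_force: 0.0
t 9.4 disp 37.7 25.6 12.6 F [ 0.3 -1.   0.6] w 0.3
turn [-0.01 -0.    0.04] shift [-0.0003  0.0456 -0.0474]
```

View pics/w5.png

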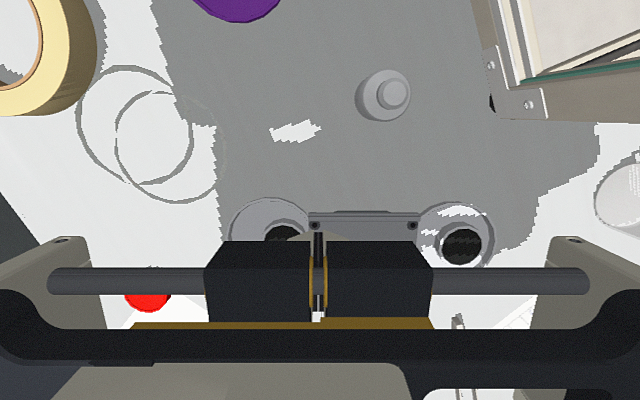

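The pellet's dark top (about (285,235)) is inside the pan outline. I back off, raise the arm clear and check from the top camera.

```bash
python3 -m handwheel '[[[0,0,0],[0,0.01,0],0],[[0,0,0],[0,0.015,-0.02],0],[[0,0,0],[0,0.015,-0.06],0],[[0,0,0],[0,0.015,-0.11],0],[[0,0,0],[0,0.015,-0.15],0],[[0,0,0],[-0.05,0.015,-0.15],0],[[0,0,0],[-0.1,0.015,-0.15],0],[[0,0,0],[-0.15,0.015,-0.15],0],[[0,0,0],[-0.18,0.015,-0.15],0],[[0,0,0],[-0.18,0.015,-0.15],0],[[0,0,0],[-0.18,0.015,-0.15],0]]'
python3 - <<'E'
from h import *
c=snap('top'); cv2.imwrite('pics/crop3.png',cv2.resize(c['image'][150:255,240:400,::-1],None,fx=5,fy=5,interpolation=cv2.INTER_CUBIC))
W=cloud(c); a=np.radians(YAW);d=np.array([np.cos(a),np.sin(a)]); n=np.array([-d[1],d[0]])
X=(W[...,:2]-O)@d;Y=(W[...,:2]-O)@n;Z=W[...,2]; dark=c['image'].max(2)<60
m=dark&(abs(X-37)<30)&(Y>25)&(Y<85); print(m.sum(),X[m].mean(),Y[m].mean(),Z[m].mean(),Z[m].std())
A=np.c_[X[m],Y[m],np.ones(m.sum())]; print(np.linalg.lstsq(A,Z[m],rcond=None)[0])
E
```

```text
time: 10.5
tool_pos: [481.4, -244.9, 162.7]
tcp_rot: [3.141, -0.0, 1.163]
contact_force: [0.8, 1.2, -0.0]
grip_width: 0.5
finger_force: 0.0
125 37.961591578109484 45.06460042738711 8.71606342803183 1.4429076524995188
[ 0.01588555 -0.04348126 10.07248824]
```

View pics/crop3.png

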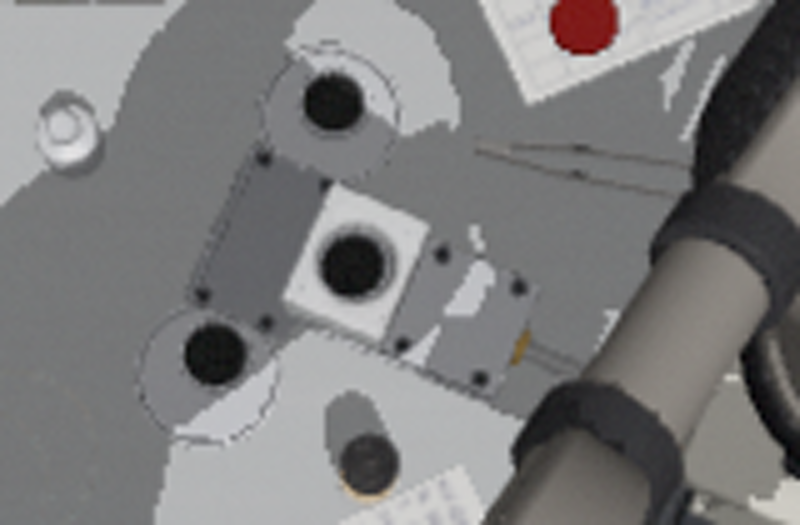

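The pellet lies flat in the empty pan, about 10 mm from its centre (limit 16), and the pans haven't moved. One numeric check on the plunger before handing in.

```bash
python3 - <<'E'
from h import *
c=snap('wrist'); W=cloud(c); a=np.radians(YAW);d=np.array([np.cos(a),np.sin(a)]); n=np.array([-d[1],d[0]])
X=(W[...,:2]-O)@d;Y=(W[...,:2]-O)@n;Z=W[...,2]
m=(Z>20)&(Z<29)&(X<-85)&(X>-135)&(abs(Y)<14); print('knob',m.sum(),np.percentile(X[m],[2,50,98]).round(1))
m=(c['image'].max(2)<60)&(abs(X-37)<30)&(Y>25)&(Y<85)&(Z<20); print('pellet',m.sum(),X[m].mean(),Y[m].mean(),Z[m].mean())
if m.sum()>50: print(np.linalg.lstsq(np.c_[X[m],Y[m],np.ones(m.sum())],Z[m],rcond=None)[0])
E
```

```text
knob 180 [-120.2 -114.8 -109.2]
pellet 194 29.338269034494363 43.96086536015158 9.832308359614274
[-0.12600591 -0.05364121 15.88721779]
```

```bash
python3 -c "
from plant import close_job
print(close_job())"
```

```text
the job is handed in; nothing more can be done
None
```

I pressed the plunger fully home once and it sprang back. I then pushed the single pellet off the table into the empty pan, where it lies flat about 10 mm from the middle, and handed the job in at about 10.6 s; no verdict came back.

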